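# Prise the split ring off the dust-filter cover

### The job

The dust filter is to be opened: with the cranked pick, not your fingers, prise up the end of the split ring that lies across the slot in the housing, lift it above the rim and leave it lying on the rim so that it cannot drop back into its groove. Put the pick back in its rest the way it lay, then take the ring off with the gripper and set it down (do not drop it) flat in about the middle of the blue tray, leaving the other things on the bench alone.

Things in the scene. Friction and masses are not known exactly. Their poses are not given: they have to be found in the camera images.
- housing: Round green dust-filter housing, fixed, 177 mm across, black duct stub on its -x side. Origin: centre of its underside, on the bench, z up. Flat rim (radius 67 to 88 mm), top at 56 mm, around a round recess 6 mm deep (floor = yellow cover at 50 mm): the groove of the split ring; inside the ring it is open. A pry slot runs out along its +x axis.
- slot (a point): Point on the centre line of the pry slot at rim-top height, 59 mm from the housing's axis along its +x. The straight slot, 21 mm wide, dark inside, runs along the housing's +x axis from 1 mm beyond the centre outwards, under the ring and right through the rim; its floor is 38 mm above the bench, 12 mm below the ring's underside.
- ring: Split retaining ring, flat steel, rigid, loose, 110 to 200 g: 130 mm outside, band 12 mm wide, 6 mm thick, one 20 mm gap. Starts in the housing's recess flush with the rim, 2 mm play all round. Origin: ring's centre on its underside, z up; x axis through the end lying across the slot (that end stops 9 degrees past the x axis on the +y side; the other end is at 29 degrees).
- ring_end (a point): Middle of the ring's band (half its thickness) close to the end that lies across the slot, 58 mm from the ring's centre along the ring's x axis.
- pick: Cranked pick, loose, 120 to 190 g, balances about 20 mm ahead of its origin. Dark wooden handle 110 long (x -60 to 50), 22 wide, 22 high; origin in its underside, x along it towards the tip, z up. From its front a steel shank turns straight down as an 8 mm square neck (x 62 to 70) and ends in a flat toe pointing along +x. Starts lying in the rest.
- pick_toe (a point): Front edge of the pick's toe, on its upper face: 94 mm ahead of and 50 mm below the pick's origin. The toe is 12 mm wide, 5 mm thick and reaches 24 mm beyond the front of the neck (x 70 to 94).
- rest: Light wooden rest for the pick, fixed: base 115 x 60 x 12 mm, two U-shaped saddles 12 mm thick, 42 mm behind and 38 mm ahead of its origin (centre of its underside, on the bench; x along the pick). Seats 65 mm high, 30 mm wide between cheeks 12 mm higher. The pick lies with its origin 65 mm above the rest's, same x axis; the handle is free between the saddles.
- tray: Shallow blue square tray, fixed to the bench, 200 by 200 mm outside, walls 5 mm thick and 20 mm high, floor 5 mm above the bench. Origin at the centre of its underside.
- cork_block: Bystander: cork sanding block 55 x 95 x 30 mm; origin in the middle of its underside (as it lies). Leave alone.
- thumb_plane: Bystander: small brass plane with a wooden knob, 70 mm long; origin in the middle of its underside (as it lies). Leave alone.
- varnish_jar: Bystander: amber varnish jar, 60 mm wide, 80 mm high; origin in the middle of its underside (as it lies). Leave alone.
- glue_bottle: Bystander: white glue bottle, 56 mm wide, 150 mm high; origin in the middle of its underside (as it lies). Leave alone.
- brush: Bystander: brush lying flat; origin in the middle of its underside (as it lies). Leave alone.
- bridge_blank: Bystander: flat maple violin bridge blank 70 x 45 x 8 mm; origin in the middle of its underside (as it lies). Leave alone.
- hammer: Bystander: hammer lying flat; origin in the middle of its underside (as it lies). Leave alone.
Mind the look-alikes: they are no part of the job. There is more than one size of the pick; the one meant has the size given above. Of the things that look like the ring, the larger one is meant.

How it is judged:
By the outcome, as a careful person would: the job done as asked, in the order asked, and still so for the second after the job is handed in, with the robot touching nothing.
It also fails if it takes over 72 s, if anything falls off the work surface, if the arm or the gripper's body presses on something with over 40 N, if the wrist force passes 120 N, or if a joint passes its speed limit or range.

### The arm

A 6-joint arm with a two-finger parallel gripper is mounted at the origin on the work surface. World frame = base frame: x ahead of the robot, y to its left, z up, the work surface at z = 0. Lengths are in m, angles in rad, forces in N, time in s.
With the tool pointing down it reaches from about 0.35 to 0.975 m from the base axis. Payload 4.9 kg.
Tool frame: the origin (TCP) lies on the front face of the gripper's body, between the roots of the fingers; the fingertips stand ctrl.finger_overhang ahead of it and the grasp point (between the pads) lies 54 mm ahead of it (ctrl.finger_overhang is the distance from the TCP to the fingertips, in m); z points along the fingers, y is the line along which they close (so a half turn about z gives the same grasp; the last joint's range is limited). The gripper opens to 85 mm and grips with 20 to 120 N. Pads are 22 mm wide; open, the fingers measure 114 mm over their backs; the gripper's body (76 mm by 85 mm) begins 54 mm behind the grasp point. The pads swing forward as they close: fully open they stand 13 mm farther back than shut.
Start: joints at [1.05, 0.053, 1.613, -0, 1.476, -0.119], TCP at [0.244, 0.575, 0.304] pointing down, gripper open.
Joint ranges: [-3.01, 3.01], [-1.01, 2.22], [0.06, 2.58], [-1.02, 4.17], [0.09, 2.62], [-3.14, 3.14]. Speed limits (rad/s): [2.57, 2.57, 3.14, 3.14, 3.14, 3.14].

### API

Orientations are given as a rotation vector (axis times angle).
In Python, from station import ctrl, vision gives the robot as it stands. The module is installed in compiled form; this text tells all that it offers.
- The arm moves only by the tool drive_tool, never from a script. Its argument "rows" is a list of rows, each a list of 2 entries, a list of its own where there are three numbers: the shift along the tool's x, y, z in m, then the turn about the tool's z in rad. A call has 1 to 10 rows; each row shifts and turns the commanded pose from where the row before left it, along the tool's axes as they then stand; what a row does not reach is not made up. A row lasts 1/10 s, in which the tool goes at most 50 mm and 8.59 degrees, less where a joint would pass 70% of its speed; a pose out of reach is approached as far as the arm can. A call with a gripper value outside its range is refused whole. "jaw" is the closure, from 0 (fully open) to 1 (shut), set as the call begins (left out, the last holds). The fingers move at their own pace and stop on an object; "grip_force" is the grip in N (left out, the last holds). Time passes only in rows, so rows that do not move let the fingers close. It gives the time, the measured TCP pose, the force, the opening and the grip force at its end, in the units of the state.
- ctrl.get_obs(): the state, without advancing time (a new reading comes with each control period).
- vision.get_image(name): name is "side" or "top" or "wrist"; returns a dict with "image" (400x640x3 uint8, blue, green, red), "vertical_fov" (degrees; the focal length in pixels is half the picture's height over the tangent of half this angle, whatever the lens; pixels are square), "cx", "cy" (the principal point, pixels), "R" (3x3) and "t" (3): a world point X has camera coordinates R X + t. Camera axes: x right, y down, z forward; pixel columns grow to the right and rows downward; lengths in m; the calibration is good to about 2 mm. The wrist camera is an equidistant fisheye: a pixel r from the principal point sees the ray r / f radians off the axis. A picture is of the moment at which its call begins. There is no depth.
- ctrl.finish_job(): hands the job in; it is judged then, once.
The state is a dict: "t": time; "q": joint angles; "dq": joint speeds; "effort": joint torques, N m; "tool_pos": TCP position; "tool_rot": TCP orientation; "contact_force": force on the tool from outside, world axes, zero at the start; "wrist_torque": the same for the moment, N m; "opening": finger opening in m; "grip_force": force on a finger pad.
Only numpy, scipy, OpenCV 4.12 (cv2) and the standard library are available. Lean on these libraries where they do the work, as an engineer would, in place of code of your own. Each camera call takes 0.05 s, during which the arm holds its last target. There are 200 camera calls.

## Working session

There is one attempt and no reset: what is moved stays moved. The work goes in short steps, Python scripts to look and compute and a tool call to move; the robot and the scene stay as the last step left them, time stands still between calls to the robot, and variables do not carry over. Pictures are saved under pics/ and viewed, at most 10 in all, crops included, and the job is handed in when it is done.

Besides the shell and the picture viewer there is one more tool, called after "Call:" as name([rows], argument=value, ...), one row to a line, values as JSON. drive_tool: Moves the arm, as the interface text tells. Its arguments: {"type":"object","properties":{"rows":{"type":"array","items":{"type":"array"}},"jaw":{"type":"number"},"grip_force":{"type":"number"}},"required":["rows"]}

```bash
mkdir -p pics; cat > h.py <<'E'
import numpy as np, cv2
from scipy.spatial.transform import Rotation as Ro
from station import ctrl, vision
def ray(c,u,v,fish=False):
    f=200/np.tan(np.radians(c["vertical_fov"])/2)
    x,y=(u-c["cx"]),(v-c["cy"])
    if fish:
        r=np.hypot(x,y)+1e-9; a=r/f; d=np.array([x/r*np.sin(a),y/r*np.sin(a),np.cos(a)])
    else: d=np.array([x/f,y/f,1.])
    R=np.array(c["R"]);t=np.array(c["t"])
    return -R.T@t, R.T@d
def onz(c,u,v,z,fish=False):
    o,d=ray(c,u,v,fish); return o+d*(z-o[2])/d[2]
def proj(c,X,fish=False):
    f=200/np.tan(np.radians(c["vertical_fov"])/2)
    p=np.array(c["R"])@np.array(X)+np.array(c["t"])
    if fish:
        r=np.hypot(p[0],p[1])+1e-9;a=np.arctan2(r,p[2]);return c["cx"]+f*a*p[0]/r,c["cy"]+f*a*p[1]/r
    return c["cx"]+f*p[0]/p[2],c["cy"]+f*p[1]/p[2]
E
python3 - <<'E'
from h import *
import pickle
o=ctrl.get_obs();print({k:np.round(v,3) for k,v in o.items()},ctrl.finger_overhang)
for n in("top","side","wrist"):
    c=vision.get_image(n);pickle.dump(c,open(f"pics/{n}0.pkl","wb"))
    print(n,c["vertical_fov"],c["cx"],c["cy"],np.round(-np.array(c["R"]).T@c["t"],3),np.round(c["R"],2).tolist())
    cv2.imwrite(f"pics/{n}0.png",c["image"])
E
```

```text
{'t': np.float64(0.0), 'q': array([ 1.05 ,  0.053,  1.614,  0.   ,  1.476, -0.119]), 'dq': array([ 0.001, -0.001,  0.   , -0.001,  0.   , -0.   ]), 'effort': array([ 1.0000e-03, -3.9368e+01, -3.7018e+01, -0.0000e+00,  7.0000e-03,
       -0.0000e+00]), 'tool_pos': array([0.244, 0.575, 0.303]), 'tool_rot': array([-6.270e-01, -3.078e+00,  3.000e-03]), 'contact_force': array([-0.433, -0.257, -0.077]), 'wrist_torque': array([ 0.002, -0.014,  0.02 ]), 'grip_force': np.float64(0.0), 'opening': np.float64(0.085)} 0.0726
top 47.30144362099799 318.09121938720887 200.33228652498804 [ 0.378 -0.013  1.37 ] [[0.01, -1.0, 0.02], [-1.0, -0.01, -0.07], [0.07, -0.01, -1.0]]
side 53.90089087141435 328.45111498425894 202.19847625057156 [0.368 0.783 1.107] [[-1.0, -0.07, -0.01], [-0.05, 0.78, -0.62], [0.06, -0.62, -0.78]]
wrist 65.70646984690485 320.3758858041204 201.72928835489026 [0.182 0.602 0.372] [[0.39, 0.92, -0.0], [0.89, -0.38, 0.27], [0.24, -0.11, -0.96]]
```

View pics/top0.png

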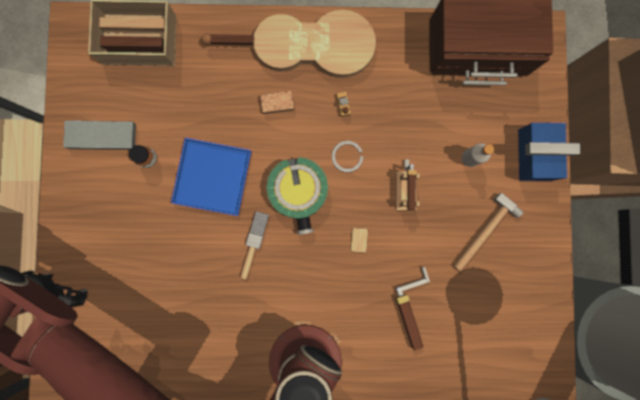

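View pics/side0.png

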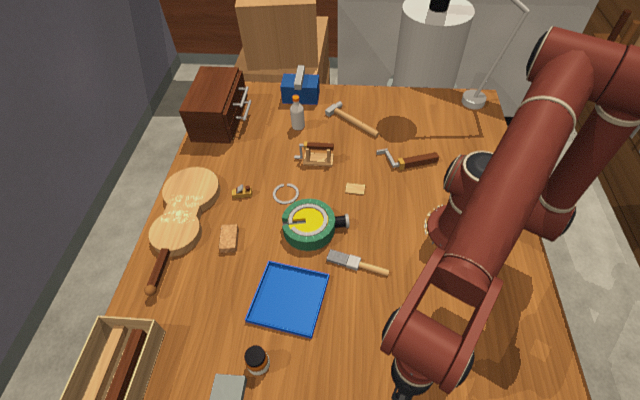

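The top view shows two cranked picks: one in the light wooden rest at (407,187), and a bigger one lying on the bench at (410,310). It also shows two rings: one in the green housing at (297,187), and a loose one at (348,156). The blue tray is at (212,177). By the description I choose the pick in the rest and the larger ring, which is the one in the housing. The tip and the slot both point up the image, towards world +x. I'll check this in a close wrist view.

```bash
python3 - <<'E'
from h import *
import pickle
c=pickle.load(open("pics/top0.pkl","rb"))
for n,u,v,z in [("rest",407,187,.06),("tip",408,165,.06),("housing",297,187,.056),("slot",295,165,.056),("stub",304,225,.03),("tray",212,177,.02),("ring2",348,156,0),("bigpick",410,310,0),("bottle",483,150,.15),("plane",343,104,.02)]:
    print(n,np.round(onz(c,u,v,z),3))
o=ctrl.get_obs();R=Ro.from_rotvec(o["tool_rot"]).as_matrix();print(np.round(R,3))
w=pickle.load(open("pics/wrist0.pkl","rb"))
C=-np.array(w["R"]).T@w["t"];print("cam in tool",np.round(R.T@(C-o["tool_pos"]),4),"cam R in tool",np.round(np.array(w["R"])@R,3).tolist())
E
```

```text
rest [ 0.511 -0.289  0.06 ]
tip [ 0.575 -0.292  0.06 ]
housing [0.508 0.029 0.056]
slot [0.572 0.035 0.056]
stub [0.399 0.008 0.03 ]
tray [0.538 0.282 0.02 ]
ring2 [ 0.609 -0.123  0.   ]
bigpick [ 0.15  -0.309  0.   ]
bottle [ 0.605 -0.478  0.15 ]
plane [ 0.764 -0.105  0.02 ]
[[-0.92   0.391 -0.001]
 [ 0.391  0.92  -0.001]
 [ 0.    -0.002 -1.   ]]
cam in tool [ 0.0675  0.0002 -0.0695] cam R in tool [[0.0, 1.0, 0.0], [-0.964, 0.0, -0.266], [-0.266, -0.0, 0.964]]
```

Call:
drive_tool([
  [[0,0,0],-0.134],
  [[0,0,0],-0.134],
  [[0,0,0],-0.134],
  [[-0.02,-0.042,0],0],
  [[-0.02,-0.042,0],0],
  [[-0.02,-0.042,0],0],
  [[-0.02,-0.042,0],0],
  [[-0.02,-0.042,0],0],
  [[-0.02,-0.042,0],0],
  [[-0.02,-0.042,0],0],
])

```text
t: 1.15
tool_pos: [0.3847, 0.2795, 0.3037]
tool_rot: [-0.001, 3.142, -0.0]
contact_force: [0.7, 0.7, 0.3]
opening: 0.085
grip_force: 0.0
```

Call:
drive_tool([
  [[-0.02,-0.042,0],0],
  [[-0.02,-0.042,0],0],
  [[-0.02,-0.042,0],0],
  [[-0.02,-0.042,0],0],
  [[-0.02,-0.042,0],0],
  [[-0.02,-0.042,0],0],
  [[0,0,0],0],
  [[0,0,0],0],
])

```text
t: 1.95
tool_pos: [0.5045, 0.0284, 0.3034]
tool_rot: [-0.003, -3.14, -0.001]
contact_force: [-0.2, -0.1, 0.8]
opening: 0.0859
grip_force: 0.0
```

```bash
python3 - <<'E'
from h import *
import pickle
c=vision.get_image("wrist");pickle.dump(c,open("pics/w1.pkl","wb"));cv2.imwrite("pics/w1.png",c["image"])
E
```

Call:
drive_tool([
  [[0,-0.045,0],0],
  [[0,-0.045,0],0],
  [[0,-0.045,0],0],
  [[0,-0.045,0],0],
  [[0,-0.045,0],0],
  [[0,-0.045,0],0],
  [[0,-0.045,0],0],
  [[0,0,0],0],
  [[0,0,0],0],
])

```text
t: 2.9
tool_pos: [0.5048, -0.285, 0.3036]
tool_rot: [0.001, -3.141, -0.002]
contact_force: [0.1, 0.7, -0.8]
opening: 0.0851
grip_force: 0.0
```

```bash
python3 - <<'E'
from h import *
import pickle
c=vision.get_image("wrist");pickle.dump(c,open("pics/w2.pkl","wb"))
a=pickle.load(open("pics/w1.pkl","rb"))
cv2.imwrite("pics/w12.png",np.hstack([a["image"][:,120:520],c["image"][:,120:520]]))
E
```

```text
(no output)
```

View pics/w12.png

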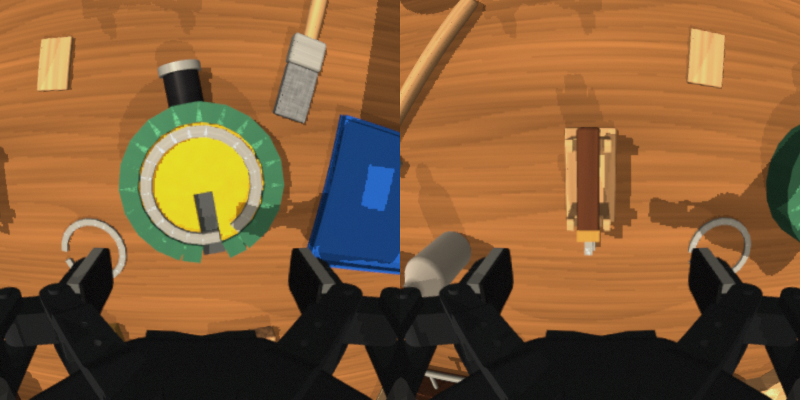

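The close wrist views (housing on the left, rest on the right; world +x points down and +y points right) confirm the choice. The pick with the ~110 mm handle lies in the light rest at (588,185), its tip down at (588,248). The housing is at (202,182), with its slot running down to (212,245). The ring's end lies across the slot and the gap is at (243,215). The smaller loose ring at (95,248) is not the one meant.

```bash
cat >> h.py <<'E'
def cast(c,pts,z): return np.array([onz(c,u,v,z,True)[:2] for u,v in pts])
def circ(P):
    from scipy.optimize import least_squares
    return least_squares(lambda p:np.hypot(P[:,0]-p[0],P[:,1]-p[1])-p[2],[*P.mean(0),.07],loss="soft_l1",f_scale=.001).x
def big(m):
    cs,_=cv2.findContours(m,cv2.RETR_EXTERNAL,cv2.CHAIN_APPROX_NONE);return max(cs,key=cv2.contourArea)[:,0,:]
E
python3 - <<'E'
from h import *
import pickle
a=pickle.load(open("pics/w1.pkl","rb"));b=pickle.load(open("pics/w2.pkl","rb"))
h=cv2.cvtColor(a["image"],cv2.COLOR_BGR2HSV).astype(int);H,S,V=h[...,0],h[...,1],h[...,2]
g=((H>60)&(H<92)&(S>90)).astype(np.uint8)
G=big(g);C=np.array([322,182.])
# inner green edge: along rays from centre first green run
P=[];Q=[]
for t in np.radians(np.arange(0,360,2)):
    rr=np.arange(40,120,.5);u=(C[0]+rr*np.cos(t));v=C[1]+rr*np.sin(t)
    ok=(u<639)&(v<399);m=g[v[ok].astype(int),u[ok].astype(int)];r=rr[ok]
    i=np.argmax(np.convolve(m,np.ones(8),'valid')>=7)
    if m.sum()>15:
        P.append((u[i],v[i]));j=np.where(m)[0][-1];Q.append((u[j],v[j]))
for n,X in(("rim in",P),("rim out",Q)):
    X=cast(a,X,.056);p=circ(X);e=np.abs(np.hypot(*(X-p[:2]).T)-p[2]);print(n,len(X),np.round(p,4),"med err",np.median(e).round(4))
hc=p
# slot edges in yellow at z=.05
L=[];Rr=[]
y=((H>22)&(H<36)&(S>140)).astype(np.uint8)
for v in range(196,228,2):
    row=y[v,290:350]; n=np.where(row==0)[0]
    runs=np.split(n,np.where(np.diff(n)>1)[0]+1); runs=[q for q in runs if 8<len(q)<40 and q[0]>0 and q[-1]<59]
    if runs: q=max(runs,key=len);L.append((290+q[0],v+.5));Rr.append((291+q[-1],v+.5))
L,Rr=cast(a,L,.05),cast(a,Rr,.05);M=(L+Rr)/2
print("slot width",np.round(np.hypot(*(L-Rr).T),4));print(np.round(M[[0,-1]],4))
for E in(L,Rr):
    k=np.polyfit(E[:,0],E[:,1],1);print("edge ang deg",np.degrees(np.arctan(k[0])).round(2))
# pick handle
h=cv2.cvtColor(b["image"],cv2.COLOR_BGR2HSV).astype(int);H,S,V=h[...,0],h[...,1],h[...,2]
m=np.zeros((400,640),np.uint8);m[115:245,280:345]=((V<125)&(S>90)&(H<12))[115:245,280:345]
K=big(m);X=cast(b,K,.087);r=cv2.minAreaRect((X*1000).astype(np.float32));print("handle",r,K.min(0),K.max(0))
for s in(125,140,155,170,185,200,215,225):
    n=np.where(m[s])[0];print(s,n.min(),n.max(),np.round(cast(b,[((n.min()+n.max()+1)/2,s+.5)],.087)[0],4))
print(b["image"][232:256:2,300:320:2].mean(2).astype(int))
E
```

```text
rim in 169 [0.5074 0.0297 0.067 ] med err 0.0004
rim out 169 [0.5078 0.0297 0.0869] med err 0.0004
slot width [0.0205 0.0194 0.0205 0.0195 0.0206 0.0207 0.0196 0.0196 0.0197 0.0197
 0.0198 0.0198 0.021  0.0199 0.0199 0.02  ]
[[0.5201 0.0321]
 [0.5545 0.0393]]
edge ang deg 11.33
edge ang deg 11.16
handle ((494.7255554199219, -296.58642578125), (20.510189056396484, 98.98229217529297), 89.3454818725586) [297 127] [319 229]Traceback (most recent call last):
  File "<stdin>", line 34, in <module>
    return umr_minimum(a, axis, None, out, keepdims, initial, where)
ValueError: zero-size array to reduction operation minimum which has no identity
```

```bash
python3 - <<'E'
from h import *
import pickle
b=pickle.load(open("pics/w2.pkl","rb"))
im=cv2.resize(b["image"][115:265,270:360],None,fx=4,fy=4,interpolation=cv2.INTER_CUBIC)
cv2.imwrite("pics/w2c.png",im)
E
```

```text
(no output)
```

View pics/w2c.png

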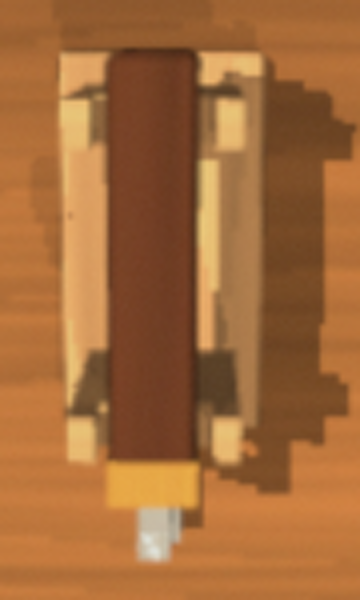

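```bash
python3 - <<'E'
from h import *
import pickle
b=pickle.load(open("pics/w2.pkl","rb"))
q=lambda u,v,z:np.round(onz(b,270+u/4,115+v/4,z,True)[:2],4)
print("handle back top",q(152,50,.087),"ferrule back",q(152,460,.087),"ferrule front",q(152,508,.087),"shank front top", q(152,558,.080))
print("front saddle front L,R",q(82,462,.077),q(228,462,.077),"back edge",q(86,415,.077),q(225,415,.077))
print("rear saddle back?",q(75,97,.077),q(230,97,.077),"front",q(75,150,.077),q(230,150,.077))
for v in(80,150,250,350,440):
  r=b["image"][115+v//4,290:328].astype(int); hsv=cv2.cvtColor(b["image"][115+v//4:116+v//4,290:328],cv2.COLOR_BGR2HSV)[0]
  n=np.where((hsv[:,2]<135)&(hsv[:,1]>120))[0];print(v,290+n.min(),291+n.max(),np.round(onz(b,(581+n.min()+n.max())/2,115.5+v//4,.087,True)[:2],4))
print("base corners z.012",q(60,52,.012),q(265,52,.012),q(66,418,.012))
E
```

```text
handle back top [ 0.4457 -0.296 ] ferrule back [ 0.5452 -0.2968] ferrule front [ 0.558  -0.2969] shank front top [ 0.5752 -0.2974]
front saddle front L,R [ 0.5496 -0.3151] [ 0.5495 -0.2778] back edge [ 0.5369 -0.3137] [ 0.5368 -0.2786]
rear saddle back? [ 0.4571 -0.3148] [ 0.4573 -0.2778] front [ 0.4699 -0.315 ] [ 0.47   -0.2778]
80 296 320 [ 0.4531 -0.296 ]
150 297 320 [ 0.4689 -0.2956]
250 297 319 [ 0.4926 -0.2962]
350 297 328 [ 0.517  -0.2921]
440 296 320 [ 0.5404 -0.2967]
base corners z.012 [ 0.4481 -0.3256] [ 0.4484 -0.2662] [ 0.5597 -0.3263]
```

The pick's origin is at (0.5055, -0.2964), yaw about -0.5°. I'll grasp 14 mm ahead of it.

Call:
drive_tool([
  [[-0.0147,-0.0115,0.03],0.009],
  [[0,0,0.04],0],
  [[0,0,0.04],0],
  [[0,0,0.035],0],
  [[0,0,0.025],0],
  [[0,0,0.0066],0],
  [[0,0,0],0],
  [[0,0,0],0],
])

```text
t: 3.75
tool_pos: [0.5204, -0.297, 0.1293]
tool_rot: [0.012, 3.139, -0.003]
contact_force: [0.5, -0.6, 0.4]
opening: 0.0853
grip_force: 0.0
```

Call:
drive_tool([
  [[0,0,0],0],
  [[0,0,0],0],
  [[0,0,0],0],
  [[0,0,0],0],
  [[0,0,0],0],
  [[0,0,0],0],
  [[0,0,0],0],
  [[0,0,0],0],
], jaw=1, grip_force=80)

```text
t: 4.55
tool_pos: [0.5196, -0.2975, 0.1279]
tool_rot: [0.014, 3.141, -0.001]
contact_force: [-1.2, -0.7, 4.3]
opening: 0.0209
grip_force: 78.6
```

Call:
drive_tool([
  [[0,0,-0.02],0],
  [[0,0,-0.03],0],
  [[0,0,-0.03],0],
  [[0,0,-0.01],0],
  [[0.0072,0.0399,0],0],
  [[0.01,0.04,0],0],
  [[0.01,0.04,0],0],
  [[0.01,0.04,0],0],
  [[0.01,0.04,0],0],
  [[0,0.04,0],0],
])

```text
t: 5.55
tool_pos: [0.4722, -0.0552, 0.2152]
tool_rot: [-0.015, -3.138, -0.001]
contact_force: [0.6, -1.0, -1.6]
opening: 0.0209
grip_force: 78.7
```

Call:
drive_tool([
  [[0,0.04,0],0],
  [[0,0.04,0],0],
  [[0,0,0],-0.103],
  [[0,0,0],-0.103],
  [[0,0,0],0],
  [[0,0,0],0],
  [[0,0,0],0],
])

```text
t: 6.25
tool_pos: [0.4746, 0.0228, 0.2166]
tool_rot: [0.306, -3.126, -0.0]
contact_force: [-1.3, -0.5, -0.9]
opening: 0.0214
grip_force: 78.8
```

```bash
python3 - <<'E'
from h import *
import pickle
o=ctrl.get_obs();print(np.round(o["tool_pos"],4),np.round(o["tool_rot"],4))
s=vision.get_image("side");w=vision.get_image("wrist")
pickle.dump((s,w,o),open("pics/3.pkl","wb"))
im=np.hstack([cv2.resize(s["image"][140:270,250:380],(400,400),interpolation=cv2.INTER_CUBIC),w["image"][:,120:520]])
cv2.imwrite("pics/3.png",im)
E
```

```text
[0.4746 0.0228 0.2166] [ 3.0610e-01 -3.1255e+00 -4.0000e-04]
```

View pics/3.png

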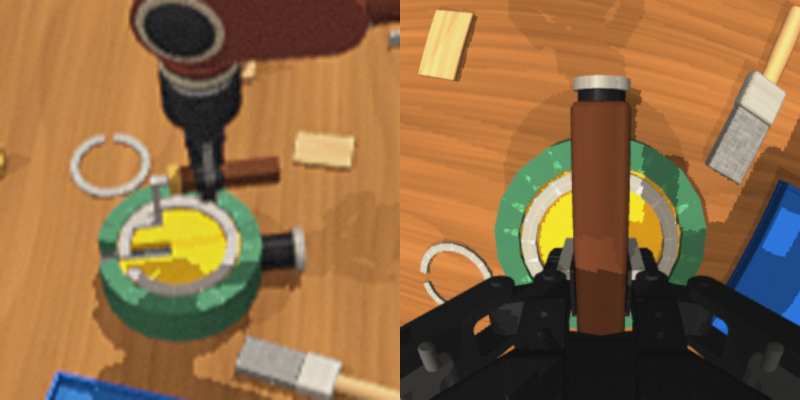

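The side crop on the left shows the pick held over the housing, its neck bottom at about (155,222) in the crop. The slot lies at (100-170,253). The wrist view on the right shows the handle held straight along the housing axis. I'll check the toe's projection against this.

```bash
python3 - <<'E'
from h import *
import pickle
s,w,o=pickle.load(open("pics/3.pkl","rb"))
T=o["tool_pos"];e=np.array([.981,.1942,0])
f=lambda X:np.round((np.array(proj(s,X))-[250,140])*400/130,1)
z=np.array([0,0,1])
for n,a,dz in(("tip",.094,-.05),("toe base",.070,-.055),("neck mid bottom",.066,-.055),("neck top",.066,.011),("handle back",-.06,.011)):
    print(n,f(T+e*(a-.0141)+z*(dz-.063)))
hc=np.array([.5076,.0297,0])
for n,r,zz in(("slot at rim outer",.088,.056),("slot inner end",.001,.05),("ring end",.058,.056)): print(n,f(hc+e*r+z*zz))
for k in(-1,1): print(f(hc+np.array([-.1942,.981,0])*.088*k+z*.056))
E
```

```text
tip [130.7 220.3]
toe base [154.1 220.8]
neck mid bottom [157.9 220.4]
neck top [153.5 180.8]
handle back [278.2 168. ]
slot at rim outer [ 95.5 251.5]
slot inner end [177.  246.2]
ring end [123.6 248.5]
[170.7 179.4]
[185.1 311.6]
```

```bash
python3 - <<'E'
import cv2,pickle
s,w,o=pickle.load(open("pics/3.pkl","rb"))
cv2.imwrite("pics/3c.png",cv2.resize(s["image"][180:250,270:350],None,fx=8,fy=8,interpolation=cv2.INTER_CUBIC))
E
```

```text
(no output)
```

View pics/3c.png

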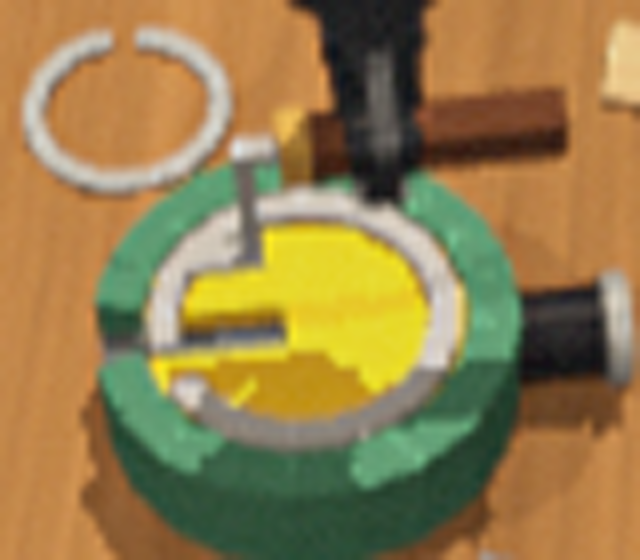

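The crop shows the neck bottom at (250,262) and the slot at (285,325)-(110,345). Both match the projections within about 1-2 px, so I'll lower the toe into the slot inside the ring.

Call:
drive_tool([
  [[0,0,0.025],0],
  [[0,0,0.015],0],
  [[0,0,0.01],0],
  [[0,0,0.004],0],
  [[0,0,0.004],0],
  [[0,0,0],0],
  [[0,0,0],0],
])

```text
t: 7.05
tool_pos: [0.4753, 0.023, 0.1599]
tool_rot: [-0.309, 3.125, -0.0]
contact_force: [-0.5, -0.4, -2.3]
opening: 0.0206
grip_force: 78.9
```

Call:
drive_tool([
  [[-0.007,0,0],0],
  [[-0.007,0,0],0],
  [[-0.005,0,0],0],
  [[-0.003,0,0],0],
  [[-0.002,0,0],0],
  [[0,0,0],0],
  [[0,0,0],0],
])

```text
t: 7.75
tool_pos: [0.4983, 0.0278, 0.1592]
tool_rot: [0.309, -3.126, -0.0]
contact_force: [0.5, -0.1, -2.5]
opening: 0.0208
grip_force: 78.9
```

```bash
python3 - <<'E'
from h import *
o=ctrl.get_obs();print(np.round(o["tool_pos"],4),np.round(o["contact_force"],1))
s=vision.get_image("side")
cv2.imwrite("pics/4.png",cv2.resize(s["image"][180:250,270:350],None,fx=8,fy=8,interpolation=cv2.INTER_CUBIC))
E
```

```text
[0.4983 0.0278 0.1592] [ 0.5 -0.1 -2.5]
```

View pics/4.png

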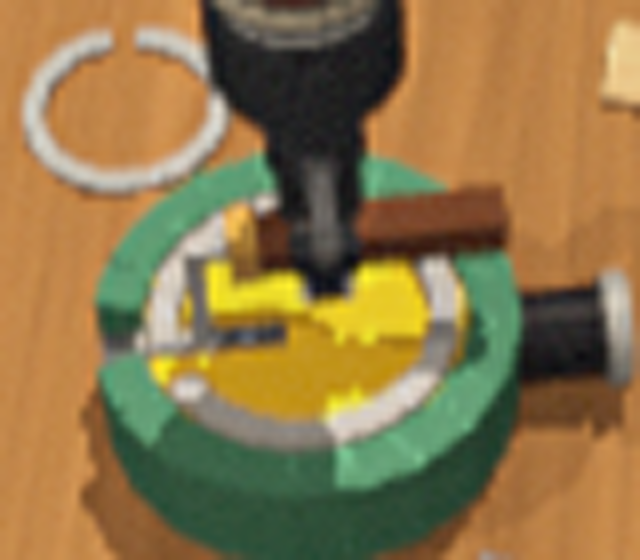

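The neck stands in the slot at (200,335), next to the ring's inner edge, with the toe under the ring end. Now I'll lift.

Call:
drive_tool([
  [[0,0,-0.003],0],
  [[0,0,-0.003],0],
  [[0,0,-0.003],0],
  [[0,0,-0.003],0],
  [[0,0,-0.003],0],
  [[0,0,-0.002],0],
  [[0,0,0],0],
  [[0,0,0],0],
])

```text
t: 8.6
tool_pos: [0.4985, 0.0278, 0.1764]
tool_rot: [-0.309, 3.126, 0.0]
contact_force: [0.5, 0.4, -1.8]
opening: 0.0209
grip_force: 78.8
```

Call:
drive_tool([
  [[-0.003,0,0],0],
  [[-0.003,0,0],0],
  [[-0.003,0,0],0],
  [[-0.003,0,0],0],
  [[-0.003,0,0],0],
  [[-0.003,0,0],0],
  [[0,0,0],0],
  [[0,0,0],0],
])

```text
t: 9.4
tool_pos: [0.5164, 0.0313, 0.1765]
tool_rot: [-0.309, 3.125, 0.0]
contact_force: [0.9, 1.2, -2.5]
opening: 0.0208
grip_force: 78.8
```

```bash
python3 - <<'E'
from h import *
s=vision.get_image("side");w=vision.get_image("wrist")
a=cv2.resize(s["image"][185:245,275:345],(466,400),interpolation=cv2.INTER_CUBIC)
b=cv2.resize(w["image"][150:350,240:400],(320,400))
cv2.imwrite("pics/5.png",np.hstack([a,b]))
E
```

```text
(no output)
```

View pics/5.png

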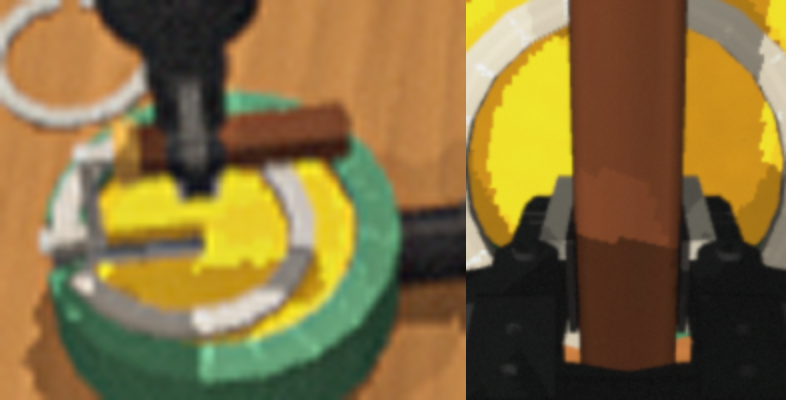

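The side view shows the ring shifted outward by about 12 mm. Yellow is exposed at (330,220), and the ring end lies over the rim at (60,240). I'll lower the toe in the slot, back out and raise the pick.

Call:
drive_tool([
  [[0,0,0.003],0],
  [[0,0,0.003],0],
  [[0,0,0.004],0],
  [[0,0,0.004],0],
  [[0,0,0.003],0],
  [[0,0,0],0],
  [[0.003,0,0],0],
  [[0.006,0,0],0],
  [[0.01,0,0],0],
  [[0.01,0,0],0],
])

```text
t: 10.5
tool_pos: [0.4867, 0.0255, 0.1593]
tool_rot: [0.309, -3.126, 0.0]
contact_force: [0.6, -0.5, -1.7]
opening: 0.0209
grip_force: 78.8
```

Call:
drive_tool([
  [[0.01,0,0],0],
  [[0.004,0,0],0],
  [[0,0,0],0],
  [[0,0,-0.01],0],
  [[0,0,-0.024],0],
  [[0,0,-0.024],0],
  [[0,0,0],0],
  [[0,0,0],0],
])

```text
t: 11.3
tool_pos: [0.4744, 0.0229, 0.218]
tool_rot: [-0.309, 3.125, -0.001]
contact_force: [-0.1, -0.2, -1.8]
opening: 0.0204
grip_force: 78.8
```

```bash
python3 - <<'E'
from h import *
import pickle
o=ctrl.get_obs();print(np.round(o["tool_pos"],4),np.round(o["tool_rot"],4))
s=vision.get_image("side");w=vision.get_image("top");pickle.dump((s,w,o),open("pics/6.pkl","wb"))
a=cv2.resize(s["image"][180:250,270:350],(457,400),interpolation=cv2.INTER_CUBIC)
b=cv2.resize(w["image"][150:230,265:329],(320,400),interpolation=cv2.INTER_CUBIC)
cv2.imwrite("pics/6.png",np.hstack([a,b]))
E
```

```text
[0.4744 0.0229 0.218 ] [-3.0920e-01  3.1246e+00 -5.0000e-04]
```

View pics/6.png

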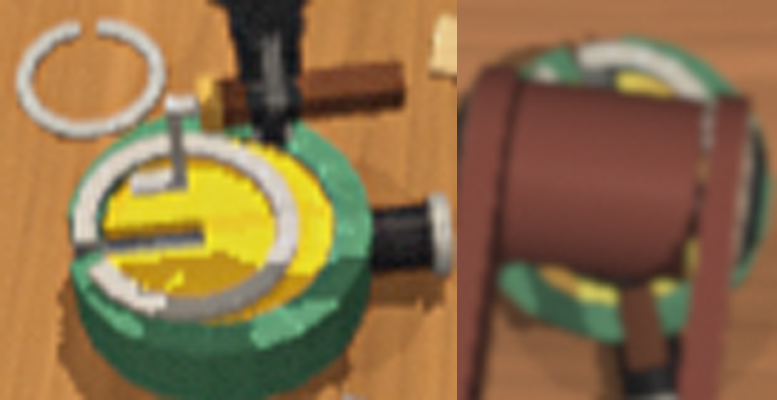

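The ring now lies shifted out over the rim: its +x part covers the green at (85,215)-(100,280), and bare yellow shows on the far side at (315,230). The pick is clear of it. I'll put the pick back by reversing the moves exactly.

Call:
drive_tool([
  [[0,0,0],0.103],
  [[0,0,0],0.103],
  [[0,-0.04,0],0],
  [[0,-0.04,0],0],
  [[0,-0.04,0],0],
  [[-0.01,-0.04,0],0],
  [[-0.01,-0.04,0],0],
  [[-0.01,-0.04,0],0],
  [[-0.01,-0.04,0],0],
  [[-0.0072,-0.0399,0],0],
])

```text
t: 12.4
tool_pos: [0.5179, -0.2987, 0.2151]
tool_rot: [-0.014, -3.139, -0.003]
contact_force: [0.7, 0.1, -1.4]
opening: 0.0208
grip_force: 79.0
```

Call:
drive_tool([
  [[0,0,0],0],
  [[0,0,0],0],
  [[0,0,0],0],
])

```text
t: 12.7
tool_pos: [0.5178, -0.2963, 0.2158]
tool_rot: [-0.013, -3.139, -0.003]
contact_force: [0.3, 0.4, -1.1]
opening: 0.0209
grip_force: 79.2
```

Call:
drive_tool([
  [[-0.0015,0,0.03],0],
  [[0,0,0.03],0],
  [[0,0,0.015],0],
  [[0,0,0.005],0],
  [[0,0,0.004],0],
  [[0,0,0.004],0],
  [[0,0,0.002],0],
  [[0,0,0],0],
  [[0,0,0],0],
])

```text
t: 13.6
tool_pos: [0.5201, -0.2977, 0.128]
tool_rot: [0.014, 3.141, -0.001]
contact_force: [0.3, 0.0, -2.0]
opening: 0.0209
grip_force: 79.2
```

Call:
drive_tool([
  [[0,0,0.0005],0],
  [[0,0,0.0005],0],
  [[0,0,0],0],
  [[0,0,0],0],
])

```text
t: 14.0
tool_pos: [0.5202, -0.2978, 0.1279]
tool_rot: [0.014, 3.141, -0.001]
contact_force: [-3.9, 1.8, 6.4]
opening: 0.0209
grip_force: 80.3
```

Call:
drive_tool([
  [[0,0,0],0],
  [[0,0,0],0],
  [[0,0,0],0],
  [[0,0,0],0],
  [[0,0,0],0],
  [[0,0,0],0],
  [[0,0,-0.03],0],
  [[0,0,-0.04],0],
  [[0,0,-0.04],0],
  [[0,0,-0.04],0],
], jaw=0)

```text
t: 15.0
tool_pos: [0.5196, -0.2973, 0.2777]
tool_rot: [-0.014, -3.141, -0.0]
contact_force: [-0.1, -0.6, -0.1]
opening: 0.0855
grip_force: 0.0
```

Call:
drive_tool([
  [[0,0,-0.027],0],
  [[0.0144,0.0097,0],-0.009],
  [[0,0,0],0],
  [[0,0,0],0],
])

```text
t: 15.4
tool_pos: [0.5053, -0.2875, 0.3027]
tool_rot: [0.0, -3.141, -0.0]
contact_force: [0.9, -0.9, -0.6]
opening: 0.0855
grip_force: 0.0
```

```bash
python3 - <<'E'
from h import *
import pickle
o=ctrl.get_obs();print(np.round(o["tool_pos"],4),np.round(o["tool_rot"],4))
b=vision.get_image("wrist");pickle.dump(b,open("pics/w7.pkl","wb"))
a=pickle.load(open("pics/w2.pkl","rb"))
for c in(a,b):
    h=cv2.cvtColor(c["image"],cv2.COLOR_BGR2HSV).astype(int);H,S,V=h[...,0],h[...,1],h[...,2]
    m=np.zeros((400,640),np.uint8);m[110:255,270:355]=((V<125)&(S>90)&(H<12))[110:255,270:355]
    K=big(m);X=cast(c,K,.087);print(np.round(X.min(0),4),np.round(X.max(0),4),[np.round(q,2) for q in cv2.minAreaRect((X*1000).astype(np.float32))])
E
```

```text
[ 0.5053 -0.2875  0.3027] [ 0.0000e+00 -3.1412e+00 -5.0000e-04]
[ 0.4452 -0.3072] [ 0.5441 -0.2859] [array([ 494.73, -296.59]), array([20.51, 98.98]), np.float64(89.35)]
[ 0.4466 -0.308 ] [ 0.5444 -0.2866] [array([ 495.57, -297.3 ]), array([20.56, 97.84]), np.float64(89.4)]
```

Call:
drive_tool([
  [[0,0.045,0],0],
  [[0,0.045,0],0],
  [[0,0.045,0],0],
  [[0,0.045,0],0],
  [[0,0.045,0],0],
  [[0,0.045,0],0],
  [[0,0.045,0],0],
  [[0,0,0],0],
  [[0,0,0],0],
])

```text
t: 16.35
tool_pos: [0.5054, 0.028, 0.3024]
tool_rot: [0.004, -3.14, 0.001]
contact_force: [-0.3, -0.0, 0.2]
opening: 0.0856
grip_force: 0.0
```

```bash
python3 - <<'E'
from h import *
import pickle
o=ctrl.get_obs();print(np.round(o["tool_pos"],4),np.round(o["tool_rot"],4))
a=vision.get_image("wrist");pickle.dump(a,open("pics/w8.pkl","wb"))
b=pickle.load(open("pics/w7.pkl","rb"))
p=cv2.resize(a["image"][90:270,230:500],(600,400),interpolation=cv2.INTER_CUBIC)
q=cv2.resize(b["image"][115:265,270:345],(200,400),interpolation=cv2.INTER_CUBIC)
cv2.imwrite("pics/7.png",np.hstack([p,q]))
E
```

```text
[0.5054 0.028  0.3024] [ 3.80e-03 -3.14e+00  7.00e-04]
```

View pics/7.png

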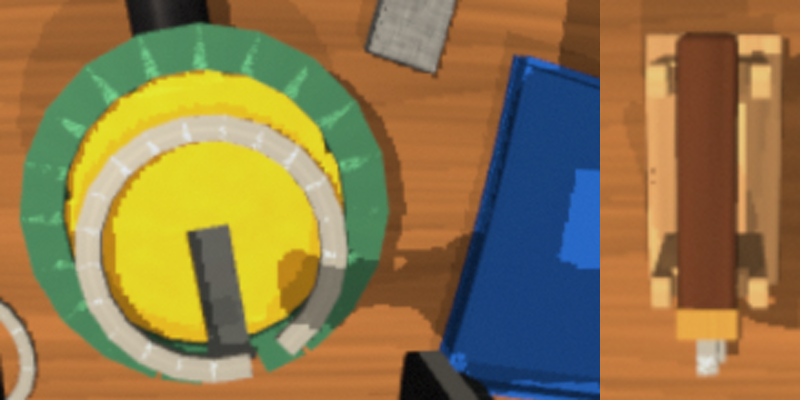

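The pick lies in its rest as before, within about 1 mm. The ring at (210,245) overlaps the rim at the slot side, with its end across the slot at (250,365) and the gap at (265,355). Next I'll measure the ring and the tray.

```bash
python3 - <<'E'
from h import *
import pickle
c=pickle.load(open("pics/w8.pkl","rb"))
h=cv2.cvtColor(c["image"],cv2.COLOR_BGR2HSV).astype(int);H,S,V=h[...,0],h[...,1],h[...,2]
m=((S<75)&(V>70)).astype(np.uint8);m[:,:265]=0;m[:,400:]=0;m[:132]=0;m[270:]=0
m=cv2.morphologyEx(m,cv2.MORPH_OPEN,np.ones((3,3),np.uint8))
e=np.array([np.cos(np.radians(11.3)),np.sin(np.radians(11.3))]);hc=np.array([.5076,.0297])
def castp(u,v):
    o,d=ray(c,u,v,True); n=np.array([-.09*e[0],-.09*e[1],1.]);k=.0618-.09*(hc@e+.014)
    s=(k-n@o)/(n@d);return (o+d*s)
C=np.array([230+212*.45,90+248*.45]);O=[];I=[];A=[]
for t in np.radians(np.arange(0,360,2)):
    rr=np.arange(30,85,.5);u=C[0]+rr*np.cos(t);v=C[1]+rr*np.sin(t);q=np.where(m[v.astype(int),u.astype(int)])[0]
    if len(q)>6:
        O.append(castp(u[q[-1]],v[q[-1]])[:2]);I.append(castp(u[q[0]],v[q[0]])[:2])
O,I=np.array(O),np.array(I);po,pi=circ(O),circ(I);print(len(O),"outer",np.round(po,4),"inner",np.round(pi,4))
cen=(po+pi)[:2]/2
ys,xs=np.nonzero(m);P=np.array([castp(x+.5,y+.5)[:2] for x,y in zip(xs,ys)])-cen
r=np.hypot(*P.T);a=np.degrees(np.arctan2(P[:,1],P[:,0]));k=(r>.056)&(r<.062)
s=np.sort(a[k]);g=np.diff(s);i=np.argsort(g)[-3:];print("gaps",[(round(s[j],1),round(s[j+1],1)) for j in i])
d=cen-hc;print("centre",np.round(cen,4),"local shift",np.round([d@e,d@[-e[1],e[0]]],4))
t=pickle.load(open("pics/top0.pkl","rb"));h=cv2.cvtColor(t["image"],cv2.COLOR_BGR2HSV).astype(int)
b=((h[...,0]>100)&(h[...,0]<125)&(h[...,1]>150)).astype(np.uint8);b[:,300:]=0
K=big(b);X=np.array([onz(t,u+.5,v+.5,.02)[:2] for u,v in K]);print("tray",cv2.minAreaRect((X*1000).astype(np.float32)))
print(ctrl.finger_overhang)
E
```

```text
175 outer [0.5261 0.0332 0.064 ] inner [0.5243 0.033  0.0519]
gaps [(np.float64(89.6), np.float64(90.6)), (np.float64(-0.2), np.float64(0.8)), (np.float64(19.4), np.float64(37.0))]
centre [0.5252 0.0331] local shift [ 0.018  -0.0001]
tray ((538.7536010742188, 283.3912353515625), (193.87078857421875, 192.0470733642578), 79.9439697265625)
0.0726
```

Call:
drive_tool([
  [[0,0,0],0.143],
  [[0,0,0],0.143],
  [[0,0,0],0.143],
  [[0,0,0],0.143],
  [[0,0,0],0.143],
  [[0,0,0],0.143],
  [[0,0,0],0.143],
  [[0,0,0],0.143],
  [[0,0,0],0.143],
  [[0,0,0],0.143],
], jaw=0.58)

```text
t: 17.4
tool_pos: [0.5056, 0.0254, 0.3028]
tool_rot: [-2.07, -2.363, 0.001]
contact_force: [-0.4, -0.8, 0.6]
opening: 0.036
grip_force: 0.0
```

Call:
drive_tool([
  [[0,0,0],0.141],
  [[0.005,0.04,0],0],
  [[0,0.039,0.03],0],
  [[0,0,0.04],0],
  [[0,0,0],0],
  [[0,0,0],0],
])

```text
t: 18.0
tool_pos: [0.5839, 0.031, 0.2324]
tool_rot: [-2.222, -2.218, 0.003]
contact_force: [-0.1, 0.3, 0.4]
opening: 0.0359
grip_force: 0.0
```

```bash
python3 - <<'E'
from h import *
import pickle
o=ctrl.get_obs();print(np.round(o["tool_pos"],4),np.round(o["tool_rot"],4),o["opening"],ctrl.finger_overhang)
c=vision.get_image("wrist");pickle.dump((c,o),open("pics/w9.pkl","wb"))
h=cv2.cvtColor(c["image"],cv2.COLOR_BGR2HSV).astype(int);m=((h[...,1]<75)&(h[...,2]>70)).astype(np.uint8)
# coarse ascii map of the area: .=other g=green y=yellow r=ring k=dark
H,S,V=h[...,0],h[...,1],h[...,2]
for v in range(60,360,10):
    print(v,''.join('r' if m[v,u] else 'k' if V[v,u]<60 else 'g' if 60<H[v,u]<92 and S[v,u]>90 else 'y' if 22<H[v,u]<36 and S[v,u]>140 else '.' for u in range(150,560,6)))
X=[.5252+.059,.0332,.064];print(proj(c,X,True))
E
```

```text
[0.5839 0.031  0.2324] [-2.2222 -2.2176  0.0033] 0.03592453276492354 0.0726
60 .....................................................................
70 rr...................................................................
80 rrrrk................................................................
90 rrrr.................................................................
100 rrrk........ggggg....................................................
110 .......ggggggggggggggg...............................................
120 .....ggggggggggggggggggggk...........................................
130 ...ggggggyy.rrrrrrrrrrrgggg..........................................
140 ..gggg.yyrrrrryyyyyyrrrrrrgkk........................................
150 .ggggyyyrrryyyyyyyyyyyyrrrrgg........................................
160 ggggyyyrrryyyyyyyyyyyyyyyrgggg.......................................
170 ggg.yyrrryyyyyyyyyyyyyyyyygg.k.......................................
180 gggyyyrryyyyyyyyyyyyyy.rrrrrrr.......................................
190 gggyyyrryyyyyyyykrrrrrrrrrrrrrk...............................
[... 556 characters left out ...]
.........kk.rkk............................
280 .......kkkkgggkkkkkkkkkg.......rrrrkk.kkkkk....kkkk..................
290 ....kkkkkkkkkkkkkkkkkk......rr.....kkkkkkkkkkkkkkkkkkk...............
300 .kkkkkkkkkkkkkkkkkkkkk....rr........kkkkkkkkkkkkkkkkkkkkk............
310 kkkkkkkkkkkkkkkkkkkkkk....r.........kkkkkkkkkk...kkkkkkkkkk..........
320 kkkkkk.kkkkkkkkkkkkkk.....r..........kkkkkkkkk...k..kkkkkkkkkk.......
330 kkkkk..kkkkkkkkkkkkkk......rr........kkkkkkkkkk.kkk..kkkkkkkkkkk.....
340 kkkkkkkkkkkk.kkkkkkkkkkkkkkkkkkkkkkkkkkkkkkk..kkkkkkkkkkkkkkkkkkkk...
350 kkkkkkkkkk...kkkkkkkkkkkkkkkkkkkkkkkkkkkkkkkk..kkkkkkkkkkkkkkkkkkkkkk
(np.float64(321.52802553272136), np.float64(201.34747089193286))
```

The ring band at columns 312-330 matches the predicted grip point (321,201), and the fingers straddle it. I'll go down.

Call:
drive_tool([
  [[0,0,0.035],0],
  [[0,0,0.03],0],
  [[0,0,0.02],0],
  [[0,0,0.01],0],
  [[0,0,0.005],0],
  [[0,0,0],0],
  [[0,0,0],0],
])

```text
t: 18.75
tool_pos: [0.5855, 0.0323, 0.1353]
tool_rot: [2.22, 2.22, 0.003]
contact_force: [-0.8, -0.4, 0.1]
opening: 0.0359
grip_force: 0.0
```

Call:
drive_tool([
  [[0,0,0],0],
  [[0,0,0],0],
  [[0,0,0],0],
  [[0,0,0],0],
  [[0,0,0],0],
  [[0,0,0],0],
], jaw=1, grip_force=50)

```text
t: 19.35
tool_pos: [0.5849, 0.0324, 0.1337]
tool_rot: [2.221, 2.221, 0.001]
contact_force: [1.4, 0.3, 1.4]
opening: 0.0101
grip_force: 48.1
```

Call:
drive_tool([
  [[0,0,-0.004],0],
  [[0,0,-0.006],0],
  [[0,0,-0.01],0],
  [[0,0,-0.01],0],
  [[0,0,0],0],
  [[0,0,0],0],
])

```text
t: 19.95
tool_pos: [0.5847, 0.0324, 0.164]
tool_rot: [2.221, 2.221, 0.001]
contact_force: [-0.1, 0.4, -1.6]
opening: 0.0098
grip_force: 48.4
```

```bash
cat > m.py <<'E'
from h import *
import sys
o=ctrl.get_obs();print(np.round(o["tool_pos"],4),np.round(o["contact_force"],2),np.round(o["wrist_torque"],3),round(o["opening"],4))
c=vision.get_image("wrist")
h=cv2.cvtColor(c["image"],cv2.COLOR_BGR2HSV).astype(int);H,S,V=h[...,0],h[...,1],h[...,2]
for v in range(60,330,9):
    print(v,''.join('r' if S[v,u]<75 and V[v,u]>70 else 'k' if V[v,u]<60 else 'g' if 60<H[v,u]<92 and S[v,u]>90 else 'b' if 100<H[v,u]<125 and S[v,u]>130 else 'y' if 22<H[v,u]<36 and S[v,u]>140 else '.' for u in range(100,460,5)))
np.save("pics/last.npy",c["image"])
E
python3 m.py
```

```text
[0.5847 0.0324 0.164 ] [-0.1   0.42 -1.6 ] [-0.021 -0.099 -0.009] 0.0098
60 ........................................................................
69 rrrrrrrkk...............................................................
78 rrrrrrrk................................................................
87 rrrrrr.k................................................................
96 rrrrrrk..........ggggggggg..............................................
105 rrrrrrk.....gggggggggggggggggggkk.......................................
114 .........ggggggggggggggggggggggggggkk...................................
123 .......ggggggggggggggggggggggggggggggkk.................................
132 .....gggggggggg..rrrrrrrrrrrrgggggggggggk...............................
141 ....gggggggg.rrrrrrrrrrrrrrrrrrrrggggggggkk.............................
150 ...gggggg.rrrrrrrrrrrrrrrrrrrrrrrrrrggggggkk............................
159 ..ggggggrrrrrrr.yyyyyyyyyyyyrrrrrrrrrrggggggk...........................
168 .ggggggrrrrrr.yyyyyyyyyyyyyyyyy.rrrrrrrrgggggk..........................
177 .gggggrrrrr...yyyyyyyyyyyyy
[... 577 characters left out ...]
.......
249 kggggrrr.yyyyy....yyyyyyyyyyyyyyyyyyykkrr.krrrrkrrkk....................
258 kkggggrrr.yyyyy.....yyyyyyyyyyyyyyyykkkrrkkrrrrkrrkkk...................
267 ...ggg.rrr.yyyyyy......yyyyyyyyyyyyykkkrrkkrrrrkrrkkk...................
276 ....gggrrrr.yyyyyyyy.......k......kkkkkkkkrrrrrkkkkkkkk......k..........
285 ......ggrrrr.yyyyyyyyyykkkkkkk..kkkkkkkkkkrrrr.kkkkkkkkkk..kkkkkkkk.....
294 .......gggrrr..yyyykkkkkkkkkkkkkkkkkkkkkkkrrr...kkkkkkkkkkkkkkkkkkkkkk..
303 .........ggrrrrkkkkkkkkkkkkkkkkkkkkkkkkkkkrr...kkkkkkkkkkkkkkkkkkkkkkkkk
312 ...........kkkkkkkkkkkkkkkk.kkkkkkkkkkkkkkr.....kkkkkkkkkkkkkkkkkkkkkkkk
321 ........kkkkkkkkkkkkkkkrrkk.kkkkkkkkkkkkkr...rrrkkkkkkkkkkkkkkkk...kkkkk
```

Call:
drive_tool([
  [[0,0,-0.02],0],
  [[0.03,0.003,0],0],
  [[0.04,0.003,0],0],
  [[0.04,0.003,0],0],
  [[0.04,0,0],0],
  [[0.04,0,0],0],
  [[0.03,0,0],0],
  [[0.02,0,0],0],
  [[0.01,0,0],0],
  [[0,0,0],0],
])

```text
t: 21.0
tool_pos: [0.5933, 0.2828, 0.1829]
tool_rot: [2.22, 2.223, -0.001]
contact_force: [-0.1, -0.8, -0.3]
opening: 0.0097
grip_force: 48.5
```

```bash
cat > t.py <<'E'
from h import *
o=ctrl.get_obs();T=o["tool_pos"];print(np.round(T,4),np.round(o["contact_force"],2),np.round(o["wrist_torque"],3),round(o["opening"],4))
s=vision.get_image("side");w=vision.get_image("wrist");np.save("pics/last.npy",w["image"])
for n,c,f in(("side",s,False),("wrist",w,True)):
    h=cv2.cvtColor(c["image"],cv2.COLOR_BGR2HSV).astype(int);m=((h[...,1]<75)&(h[...,2]>70)).astype(np.uint8)
    for dz in(-.012,-.006,0,.006):   # far outer edge candidates, count ring pixels on the 3d circle tilted by dz across 130 mm
        g=[];
        for r in(.0545,.059,.0635):
          for a in np.radians(np.arange(60,300,3)):
            q=np.array([T[0]-.0597+r*np.cos(a),T[1]+.0007+r*np.sin(a),T[2]-.067+dz*(.059-r*np.cos(a))/.118])
            u,v=proj(c,q,f)
            if 0<=u<639 and 0<=v<399: g.append(m[int(v),int(u)])
        print(n,dz,len(g),round(float(np.mean(g)),3))
E
python3 t.py; python3 m.py | tail -30
```

```text
[0.5933 0.2828 0.1829] [-0.13 -0.83 -0.33] [-0.004 -0.162  0.079] 0.0097
side -0.012 240 0.867
side -0.006 240 0.808
side 0 240 0.692
side 0.006 240 0.579
wrist -0.012 240 0.517
wrist -0.006 240 0.379
wrist 0 240 0.258
wrist 0.006 240 0.242
60 ........................................................................
69 ............bbbbbbbbbbbbbbbbbbrr........................................
78 ............bbbbbbbbbbbbbbbbbbbbbbbbbbbbbbbr............................
87 ...........bbbbbbbbbbbbbbbbbbbbbbbbbbbbbbbbbbbbbbbbbb...................
96 ...........bbbbbbbbbbbbbbbbbbbbbbbbbbbbbbbbbbbbbbbbbbbbbbbbbb...........
105 ...........bbbbbbbbbbbbbbbbbbbbbbbbbbbbbbbbbbbbbbbbbbbbbbbbbb...........
114 ...........bbbbbbbbbbbbbbbbbbbbbbbbbbbbbbbbbbbbbbbbbbbbbbbbbr...........
123 ..........bbbbbbbbbbbbbbbbbbbbbbbbbbbbbbbbbbbbbbbbbbbbbbbbbb............
132 ..........bbbbbb.rrrrrrrrrrrrbbbbbbbbbbbbbbbbbbbbbbbbbbbbbbb............
141 ..........bb.rrrrrrrrrrrrrrrrrrrrbbbbbbbbbbbbbbbbbbbbbbbbbb.............
150 ..........rrrrrrrrrrrrrrrrrrrrrrrrrrbbbbbbbbbbbbbbbbbbbbbbb.............
159 ........rrrrr
[... 745 characters left out ...]
.......
249 .....rrr..bbbbbbbbbbbbbbbbbbbbbbbbbbbbkrrr.rrrrkrrkkbb..................
258 ......rrrrbbbbbbbbbbbbbbbbbbbbbbbbbbkkkrrkkrrrrkrrkkkb..................
267 .......rrrrbbbbbbbbbbbbbbbbbbbbbbbbbkkkrrkkrrrrkrr.kk...................
276 ........rrrrbbbbbbbbbbbbbbbbbbbbbbkkkkkkkkrrrrrk.kkkkkk.................
285 .........rrrr.rbbbbbbbkkkkkkkkbbkkkkkkkkkkrrrrb.kkkkkkkkk..kkkkkkkk.....
294 rrrrr.....rrrrr....kkkkkkkkkkkkkkkkkkkkkkkrrrrb.kkkkkkkkkkkkkkkkkkkkkk..
303 rrrrr.......rrrkkkkkkkkkkkkkkkkkkkkkkkkkkkrrrbb.kkkkkkkkkkkkkkkkkkkkkkkk
312 rrrrrrrrrr.kkkkkkkkkkkkkkkkrkkkkkkkkkkkkkkrrbbbrkkkkkkkkkkkkkkkkkkkkkkkk
321 .rrrrrr.kkkkkkkkkkkkkk.r.kkrkkkkkkkkkkkkkr......kkkkkkkkkkkk..kk...kkkkk
```

Call:
drive_tool([
  [[0,0,0.03],0],
  [[0,0,0.03],0],
  [[0,0,0.02],0],
  [[0,0,0.008],0],
  [[0,0,0.003],0],
  [[0,0,0],0],
  [[0,0,0],0],
])

```text
t: 21.85
tool_pos: [0.5945, 0.2825, 0.0941]
tool_rot: [2.221, 2.22, 0.004]
contact_force: [0.6, 0.2, -1.4]
opening: 0.0101
grip_force: 48.5
```

Call:
drive_tool([
  [[0,0,0.001],0],
  [[0,0,0.001],0],
  [[0,0,0.001],0],
  [[0,0,0],0],
  [[0,0,0],0],
], grip_force=30)

```text
t: 22.35
tool_pos: [0.5936, 0.2825, 0.0895]
tool_rot: [2.221, 2.221, 0.001]
contact_force: [0.5, 0.4, -0.5]
opening: 0.01
grip_force: 48.3
```

Call:
drive_tool([
  [[0,0,0.001],0],
  [[0,0,0.001],0],
  [[0,0,0.001],0],
  [[0,0,0.001],0],
  [[0,0,0],0],
  [[0,0,0],0],
], jaw=1, grip_force=25)

```text
t: 22.95
tool_pos: [0.5935, 0.2824, 0.0854]
tool_rot: [2.221, 2.221, 0.0]
contact_force: [1.7, -0.2, -0.2]
opening: 0.0101
grip_force: 48.2
```

Call:
drive_tool([
  [[0,0,0.001],0],
  [[0,0,0.001],0],
  [[0,0,0.001],0],
  [[0,0,0.001],0],
  [[0,0,0],0],
  [[0,0,0],0],
])

```text
t: 23.55
tool_pos: [0.5936, 0.2824, 0.0814]
tool_rot: [2.221, 2.221, 0.0]
contact_force: [2.8, -0.2, 0.5]
opening: 0.0103
grip_force: 48.2
```

```bash
python3 t.py
```

```text
[0.5936 0.2824 0.0814] [ 2.78 -0.21  0.53] [ 0.055 -0.128 -0.042] 0.0103
side -0.012 240 0.975
side -0.006 240 0.988
side 0 240 0.921
side 0.006 240 0.792
wrist -0.012 240 0.721
wrist -0.006 240 0.675
wrist 0 240 0.508
wrist 0.006 240 0.321
```

Call:
drive_tool([
  [[0,0,0.001],0],
  [[0,0,0.001],0],
  [[0,0,0.0005],0],
  [[0,0,0],0],
  [[0,0,0],0],
])

```text
t: 24.15
tool_pos: [0.5937, 0.2826, 0.0795]
tool_rot: [2.221, 2.221, 0.001]
contact_force: [0.3, 0.6, 5.5]
opening: 0.01
grip_force: 49.8
```

Call:
drive_tool([
  [[0,0,0],0],
  [[0,0,0],0],
  [[0,0,0],0],
  [[0,0,0],0],
], jaw=0.82)

```text
t: 24.55
tool_pos: [0.5929, 0.2822, 0.0781]
tool_rot: [-2.221, -2.221, 0.002]
contact_force: [0.3, -0.7, 0.1]
opening: 0.0153
grip_force: 0.0
```

Call:
drive_tool([
  [[0,0,0],0],
  [[0,0,0],0],
  [[0,0,-0.005],0],
  [[0,0,-0.03],0],
  [[0,0,-0.04],0],
  [[0,0,-0.04],0],
  [[0,0,-0.04],0],
  [[0,0,-0.03],0],
  [[0,0,0],0],
  [[0,0,0],0],
], jaw=0.72)

```text
t: 25.55
tool_pos: [0.5937, 0.2825, 0.265]
tool_rot: [2.221, 2.221, 0.003]
contact_force: [0.3, -0.5, -0.1]
opening: 0.0236
grip_force: 0.0
```

```bash
python3 - <<'E'
from h import *
c=vision.get_image("wrist");h=cv2.cvtColor(c["image"],cv2.COLOR_BGR2HSV).astype(int);H,S,V=h[...,0],h[...,1],h[...,2]
m=((S<75)&(V>70)).astype(np.uint8)
p0=np.array([.534,.283]);O=[];I=[]
for a in np.radians(np.arange(0,360,3)):
    l=[]
    for r in np.arange(.04,.080,.0005):
        u,v=proj(c,[p0[0]+r*np.cos(a),p0[1]+r*np.sin(a),.011],True)
        if 0<=u<639 and 0<=v<399 and m[int(v),int(u)]: l.append(r)
    if 15<len(l)<34: O.append(p0+l[-1]*np.array([np.cos(a),np.sin(a)]));I.append(p0+l[0]*np.array([np.cos(a),np.sin(a)]))
for X in(O,I):
    X=np.array(X);p=circ(X);print(len(X),np.round(p,4),np.abs(np.hypot(*(X-p[:2]).T)-p[2]).mean().round(5))
b=((H>100)&(H<125)&(S>130)).astype(np.uint8)
E
python3 m.py; python3 - <<'E'
from h import *
import pickle
t=vision.get_image("top")["image"];t0=pickle.load(open("pics/top0.pkl","rb"))["image"]
for n,(u,v) in {"pick/rest":(407,187),"ring2":(348,156),"cork":(277,102),"plane":(343,104),"blank":(360,240),"brush":(250,250)}.items():
    print(n,cv2.absdiff(t,t0)[v-18:v+18,u-18:u+18].mean().round(1))
E
```

```text
110 [0.5361 0.2821 0.0646] 0.00037
110 [0.5365 0.2829 0.0516] 0.00034
[0.593  0.2822 0.263 ] [-0.12  0.21 -0.94] [ 0.014  0.053 -0.005] 0.024
60 ........................................................................
69 ........................................................................
78 ...................bbbbbbbbbr...........................................
87 ...................bbbbbbbbbbbbbbbbbbbbbbr..............................
96 ...................bbbbbbbbbbbbbbbbbbbbbbbbbbbbbbbbr....................
105 ...................bbbbbbbbbbbbbbbbbbbbbbbbbbbbbbbbbbbbbb...............
114 ..................bbbbbbbbbbbbbbbbbbbbbbbbbbbbbbbbbbbbbbb...............
123 ..................bbbbbbbbbbbbbrrrrrr.bbbbbbbbbbbbbbbbbb................
132 ..................bbbbbbbbbrrrrrrrrrrrrrrbbbbbbbbbbbbbbb................
141 ..................bbbbbbbrrrrbbbbbbbbbbrrrrbbbbbbbbbbbbb................
150 .................bbbbbbbrrrbbbbbbbbbbbbbbrbbbbbbbbbbbbb.................
159 .................bbbbbbrrrbbbbbbbbbbbbbbbbbbbbbbbbbbbbb.................
168 .................bbbbbbrrbbbbbbbbbb
[... 709 characters left out ...]
rrkk.................
258 .........................rbbbbbbbkkkrrkkbbbbbbbbbkkrrkkk................
267 ......rrrrrr.....................kkrrrkkbbbbbbbbbkkkrrkkk...............
276 ......rrrrrrrr.........k.......kkkkkkrkk.....rrbbkk.kkkkkk.......k......
285 ......rrrrrrrrrrrrrkkkkkkk..kkkkkkkkkkk...........kkkkkkkkkkk..kkkkkkk..
294 ..........rrrrrrkkkkkkkkkkkkkkkkkkkkkkk...........kkkkkkkkkkkkkkkkkkkkkk
303 .............kkkkkkkkkkkkkkkkkkkkkkkkkk...........kkkkkkkkkkkkkkkkkkkkkk
312 ..........kkkkkkkkkkkkkrkkkkkkkkkkkkkkk.............kkkkkkkkkkk...kkkkkk
321 ......kkkkkkkkkkkkk...k.kkkkkkkkkkkkkkkkk...........kkkkkkkkkk...kk...kk
pick/rest 7.4
ring2 9.0
cork 8.8
plane 7.8
blank 8.9
brush 5.5
```

The ring lies flat, its centre about 3 mm from the tray's centre, and the gripper is clear. Handing in.

```bash
python3 -c "
from station import ctrl
print(ctrl.finish_job())"
```

```text
the job is handed in; nothing more can be done
None
```

I prised the ring up onto the rim with the pick, put the pick back in its rest to within about 1 mm, set the ring flat about 3 mm from the tray's centre, and handed the job in at about 26 s of the 72 s allowed.

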